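Clamp the contact-cleaner bottle and take off its push-and-turn safety cap

ROBOT

A 6-joint arm with a two-finger parallel gripper is mounted at the origin on the work surface. World frame = base frame: x ahead of the robot, y to its left, z up, the work surface at z = 0. Lengths are in m, angles in degrees, forces in N, time in s.
With the tool pointing down it reaches from about 0.375 to 0.9 m from the base axis. Payload 3.1 kg.
Tool frame: the origin (TCP) lies on the centre line of the jaws, within the pads' length; the fingertips stand 17 mm ahead of it and the grasp point (between the pads) lies 2 mm behind it; z points along the fingers, y is the line along which they close (so a half turn about z gives the same grasp; the last joint's range is limited). The gripper opens to 87 mm and grips with 3 to 60 N. Pads are 19 mm wide; open, the fingers measure 117 mm over their backs; the gripper's body (75 mm by 190 mm) begins 51 mm behind the grasp point.
Start: joints at [62.596, 30.224, 82.088, -0, 67.689, -10.227], TCP at [0.185, 0.597, 0.24] pointing down, gripper open.
Joint ranges: [-176.69, 176.69], [-43.24, 126.21], [12.49, 139.97], [-82, 262], [0, 151.66], [-163.58, 163.58]. Speed limits (degrees/s): [159.86, 159.86, 180, 180, 180, 180].

INTERFACE

Orientations are given as a 3x3 rotation matrix whose columns are the frame's x, y, z axes.
In Python, from rig import bot, imaging, finder gives the robot as it stands. The module is installed in compiled form; this text tells all that it offers.
- The arm moves only by the tool play_rows, never from a script. Its argument "motion" is a list that holds one entry, the list of rows, each a list of 6 numbers: the shift along the tool's x, y, z in a scale on which 1.0 is 0.5 m, then the turn, a rotation vector about the tool's x, y, z in fractions of the full range, 1 being 360 degrees. In form: [[[dx, dy, dz, wx, wy, wz], ...]]. A call has 1 to 8 rows; each row is the pose to reach, as a shift and turn from the pose commanded when the call began, along the tool's axes at that moment; what a row does not reach only later rows make up. A row lasts 1/12 s, in which the tool goes at most 41.7 mm and 7.16 degrees, less where a joint would pass 70% of its speed; a pose out of reach is approached as far as the arm can. A call with a gripper value outside its range is refused whole. "fingers" is the finger opening in m, from 0 to 0.087, set as the call begins (left out, the last holds). The fingers move at their own pace and stop on an object; the grip force is fixed at half the most. Time passes only in rows, so rows that repeat a pose let the fingers close. It gives the time, the measured TCP pose, the force, the opening and the grip force at its end, in the units of the state.
- bot.read_state(): the state, without advancing time (a new reading comes with each control period).
- imaging.capture(name): name is "scene" or "top" or "wrist"; returns a dict with "frame" (400x640x3 uint8, red, green, blue), "camera_matrix" (3x3 intrinsics, pixels), "R" (3x3) and "t" (3): a world point X has camera coordinates R X + t. Camera axes: x right, y down, z forward; pixel columns grow to the right and rows downward; lengths in m; the calibration is good to about 2 mm. A picture is of the moment at which its call begins. There is no depth.
- bot.hand_in(): hands the job in; it is judged then, once.
Trained networks look in the newest picture that a camera, given by its name, has taken for a name from the list of things; names that differ only in an ending like _2 or _b are one class to them, and where a whole thing is asked for, a point or a joint stands for the part that bears it (a point fixed in the world has none). Each returns a list of dicts, best first, with "confidence" (0 to 1); they miss things now and then, are a little off and sometimes report something else, mostly with a low value. They report only what shows in the picture. A call takes as long as a camera call. They do not tell look-alikes from the thing itself.
- finder.recognise(camera, name): "at" ([x, y, z] in m, in world coordinates, good to about 4 mm: the middle of the surface that is visible of it).
- finder.outline_of(camera, name): "pixels" (400x640 bool, what is visible of it).
The state is a dict: "time_s": time; "joint_positions": joint angles; "qvel": joint speeds; "tau": joint torques, N m; "position": TCP position; "tcp_rot": TCP orientation; "force": force on the tool from outside, world axes, zero at the start; "moment": the same for the moment, N m; "opening": opening from 0.0 (shut) to 1.0 (fully open); "grasp_force": force on a finger pad.
Only numpy, scipy, OpenCV 4.12 (cv2) and the standard library are available. Lean on these libraries where they do the work, as an engineer would, in place of code of your own. Each camera call takes 0.05 s, during which the arm holds its last target. There are 200 camera calls.

TASK

The router's ports are to be cleaned, so open the white bottle of contact cleaner that stands loose between the jaws of the blue cam vise: first swing the vise's red-knobbed lever fully shut so that the bottle is clamped, then press the yellow push-and-turn safety cap down, twist it anticlockwise while it is down until it is free, and lift it straight off. Leave the bottle clamped upright in the vise and the other things on the desk where they are, and finish while still holding the cap: the program ends with the gripper keeping it still and level, about a hand's width straight above the open neck.

Things in the scene. Friction and masses are not known exactly. Their poses are not given: they have to be found in the camera images.
- vise: small blue vise with a cam lever, bolted to the desk. Origin on the desk (z = 0) under the bottle. Base plate 110 mm (its x) by 235 mm (its y from -145 to +90); steel bed 20 mm high. Fixed rubber-faced V jaw on the bottle's +y side (to 84 mm high), sliding flat jaw on the -y side (to 75 mm high), behind it the cam on an upright pin
- jaw_pad: black rubber pad, 52 by 10 by 48 mm, on the face of the sliding jaw; 0.4 to 3 mm clear of the bottle while the lever is open, it presses the bottle into the V jaw with some 30 N when the lever is shut. Origin as the vise's, shifted along its y with the jaw
- cam_lever (a joint): angle of the cam lever, rad: 0 to 0.3 at the start (open; at 0 its arm points along the vise's -y, away from the jaws), 1.6 at its stop (fully shut, arm along the vise's -x). It shuts clockwise seen from above, in a level plane about point cam_pivot, and moves the jaw 5.5 mm. It needs some 3 to 6 N at the knob and stays where it is left
- cam_pivot (a point): point on the lever's upright turning axis, 73 mm above the desk, level with point lever_knob. The steel cam and pin end 66 mm above the desk
- lever_knob (a point): middle of the upright red knob at the end of the lever, 90 mm from cam_pivot: a cylinder 20 mm in diameter, from 53 to 93 mm above the desk, fixed to the lever and free all round. The flat steel arm below it is 13 mm wide, from 44 to 52 mm above the desk
- bottle: round white plastic bottle with a paper label, loose, on the vise's smooth bed between the jaws; origin at the centre of its underside, z up, any yaw. 62 mm in diameter, shoulder at 85 to 95 mm, neck 24 mm in diameter (35 mm over its two lugs) up to its mouth at 118 mm; 137 mm high with the cap. Clamping shifts it by up to 3 mm. Unclamped, it just turns along with the cap
- cap: yellow round push-and-turn safety cap, loose, held on the neck by two lugs; origin at the centre of its lower rim, z up, top 34 mm above it. 45 mm in diameter on its upper part (22 to 34 mm above the origin, the place to grip), skirt below 43 mm. While locked its origin lies 103 mm above the bottle's and its x axis agrees with the bottle's within 6 degrees. 65 g
- cap_grip (a point): centre of the cap's upper part, 28 mm above its origin: the height to grip, with 30 to 40 N. A spring inside holds the cap up with 5 N (12 N when pressed 5.4 mm; stop at 6.5 mm). It turns only while pressed over 4 mm: 5 to 6 mm is good. Turned 60 to 120 degrees (85 is good) anticlockwise seen from above while pressed, it is free and lifts straight off
- router: white wireless router with two upright aerials, 155 by 235 mm, aerials 138 mm high, loose; leave alone
- swab_tub: clear tub of cotton swabs, 58 mm in diameter, 77 mm high, close to the vise, loose; leave alone
- screwdriver: screwdriver 170 mm long, lying beside the vise on its -x side, loose; leave alone
- brush: small brush 150 mm long, lying beside the vise, loose; leave alone
- adapter: black plug-in power adapter, 44 by 72 by 30 mm, loose; leave alone
- tester: yellow hand-held line tester, 120 by 66 by 30 mm, loose; leave alone
- spray_can: blue spray can with a red nozzle, 52 mm in diameter, 148 mm high, loose; leave alone
Things that resemble listed ones, but are neither listed nor needed, are in the scene too. What is shaped like the bottle but orange or pink is not meant.

How it is judged:
By the outcome, as a careful person would: the job done as asked, in the order asked, and still so for the second after the job is handed in, while the arm keeps its last pose, push and grip.
It also fails if it takes over 59 s, if anything falls off the work surface, if the arm or the gripper's body presses on something with over 40 N, if the wrist force passes 120 N, or if a joint passes its speed limit or range.

## Working session

There is one attempt and no reset: what is moved stays moved. The work goes in short steps, Python scripts to look and compute and a tool call to move; the robot and the scene stay as the last step left them, time stands still between calls to the robot, and variables do not carry over. Pictures are saved under pics/ and viewed, at most 10 in all, crops included, and the job is handed in when it is done.

Besides the shell and the picture viewer there is one more tool, called after "Call:" by a JSON object that holds its "name" and its "arguments". play_rows: Moves the arm, as the interface text tells. Its arguments: {"type":"object","properties":{"motion":{"type":"array"},"fingers":{"type":"number"}},"required":["motion"]}

```bash
mkdir -p pics; cat > h.py <<'E'
from rig import bot, imaging, finder
import numpy as np, cv2
def snap(c,fn=None):
    p=imaging.capture(c)
    if fn: cv2.imwrite('pics/'+fn,cv2.cvtColor(p['frame'],cv2.COLOR_RGB2BGR))
    return p
def proj(p,X):
    q=p['camera_matrix']@(p['R']@np.array(X)+p['t']); return (q[:2]/q[2]).round(1)
def ray(p,uv,z):
    d=p['R'].T@np.linalg.inv(p['camera_matrix'])@np.array([*uv,1.]); o=-p['R'].T@p['t']
    return (o+d*(z-o[2])/d[2]).round(4)
E
python3 - <<'E'
from h import *
ps={c:snap(c,c+'0.png') for c in('scene','top')}
for c in ps:
    print(c,'cam at',(-ps[c]['R'].T@ps[c]['t']).round(3))
    for n in('vise','jaw_pad','cam_lever','lever_knob','bottle','cap','cap_grip','router','swab_tub','screwdriver','spray_can'):
        for r in finder.recognise(c,n)[:3]:
            print(n,round(r['confidence'],2),np.round(r['at'],3),proj(ps[c],r['at']))
s=bot.read_state();print(s['tcp_rot'],s['time_s'],s['force'],s['opening'])
E
```

```text
scene cam at [1.62  0.243 0.763]
vise 0.95 [ 0.645 -0.079  0.032] [281.2 218.9]
jaw_pad 0.46 [ 0.644 -0.079  0.058] [280.7 212.1]
lever_knob 0.48 [ 0.628 -0.189  0.054] [250.8 207.1]
lever_knob 0.35 [ 0.637 -0.042  0.085] [291.9 205.4]
bottle 0.8 [ 0.45  -0.002  0.068] [315.6 182.5]
bottle 0.74 [ 0.642 -0.042  0.083] [291.5 206.6]
bottle 0.64 [0.643 0.126 0.065] [342.9 217. ]
cap 0.68 [ 0.425 -0.319  0.024] [237.8 181.6]
cap 0.58 [ 0.631 -0.045  0.154] [290.5 185.9]
cap_grip 0.5 [ 0.628 -0.042  0.148] [291.8 187.3]
router 0.93 [0.597 0.507 0.036] [465.  229.3]
swab_tub 0.89 [0.756 0.023 0.045] [303.4 240.2]
swab_tub 0.66 [ 0.633 -0.043  0.153] [291.1 186.6]
screwdriver 0.59 [0.509 0.019 0.018] [318.1 203.2]
top cam at [ 0.379 -0.     1.347]
vise 0.63 [ 0.613 -0.094  0.018] [354.  194.9]
vise 0.52 [0.75  0.018 0.036] [319.9 150.8]
jaw_pad 0.55 [ 0.619 -0.044  0.156] [340.  184.3]
jaw_pad 0.45 [0.558 0.492 0.029] [169.1 206.8]
cam_lever 0.79 [ 0.622 -0.166  0.057] [378.2 190.5]
lever_knob 0.7 [ 0.616 -0.167  0.057] [378.5 192.3]
bottle 0.65 [ 0.597 -0.043  0.109] [339.  194.5]
bottle 0.64 [0.614 0.11  0.092] [288.1 188.6]
bottle 0.63 [ 0.425 -0.429  0.029] [462.6 257.3]
cap 0.46 [ 0.616 -0.044  0.156] [340.1 185.4]
cap_grip 0.66 [ 0.618 -0.042  0.158] [339.4 184.4]
router 0.55 [0.563 0.493 0.027] [169.  205.5]
router 0.47 [ 0.618 -0.042  0.159] [339.5 184.5]
swab_tub 0.81 [0.748 0.018 0.032] [319.8 152. ]
swab_tub 0.41 [ 0.746 -0.136  0.017] [367.4 154.7]
screwdriver 0.49 [ 0.507 -0.018  0.024] [329.4 227.2]
screwdriver 0.33 [ 0.411 -0.32   0.028] [426.9 260.9]
spray_can 0.8 [ 0.668 -0.372  0.116] [450.9 173.1]
[[-9.55399900e-01  2.95315136e-01 -2.91407248e-05]
 [ 2.95315137e-01  9.55399900e-01 -3.97407060e-05]
 [ 1.61050135e-05 -4.65739637e-05 -9.99999999e-01]] 1.2 [-0.48851334  0.05524734  0.39991391] 1.002291158310214
```

View pics/scene0.png

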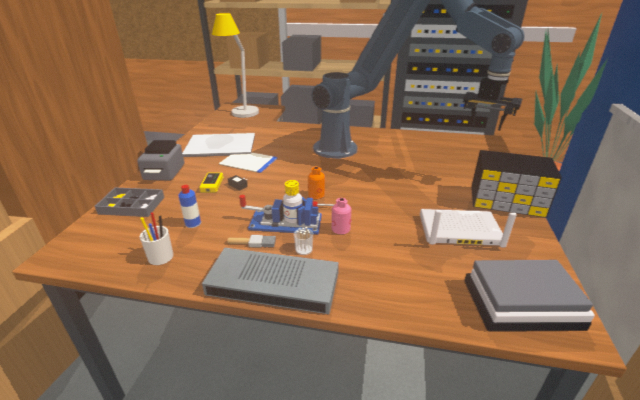

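View pics/top0.png

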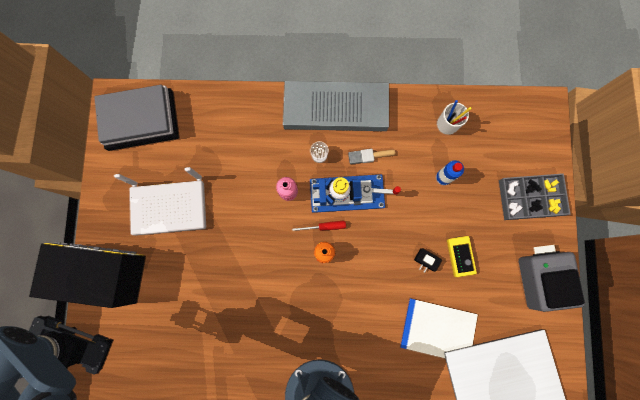

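Candidates in the top picture: the white bottle with the yellow cap in the vise (340,186) is the target. The orange bottle (325,253) and pink bottle (287,187) are look-alikes. For the red knob, the choice is (397,190) on the vise lever, as opposed to the red screwdriver handle (332,226) and the spray nozzle (457,167). I'll move above the vise and check with the wrist camera.

Units first: shifts go in shares of 0.5 m and turns go in shares of 360 degrees. So -0.224 m / 0.5 = -0.448, -0.22 m / 0.5 = -0.44, 48 degrees / 360 = 0.1333.

Call:
{"name": "play_rows", "arguments": {"motion": [[[-0.08,-0.02,-0.08,0,0,0.0167],[-0.13,-0.08,-0.12,0,0,0.0333],[-0.18,-0.14,-0.16,0,0,0.05],[-0.23,-0.2,-0.2,0,0,0.0667],[-0.28,-0.26,-0.24,0,0,0.0833],[-0.336,-0.32,-0.24,0,0,0.1],[-0.392,-0.38,-0.24,0,0,0.1167],[-0.448,-0.44,-0.24,0,0,0.1333]]], "fingers": 0.03}}

```text
time_s: 1.87
position: [0.326, 0.3362, 0.3605]
tcp_rot: [[-0.416, 0.909, 0.003], [0.909, 0.416, 0.001], [0.0, 0.003, -1.0]]
force: [2.1, -0.8, 0.1]
opening: 0.477
grasp_force: 0.0
```

```bash
cat >> h.py <<'E'
def goal(pos,yaw,flat=True):
    "shift+turn in tool axes to pos with tool-y heading yaw (deg), tool down"
    from scipy.spatial.transform import Rotation as Ro
    s=bot.read_state();R=np.array(s['tcp_rot']);a=np.radians(yaw)
    y=np.array([np.cos(a),np.sin(a),0]);z=np.array([0,0,-1.]);G=np.c_[np.cross(y,z),y,z]
    print('goal',(R.T@(np.array(pos)-s['position'])).round(4),Ro.from_matrix(R.T@G).as_rotvec(degrees=True).round(2))
def st():
    s=bot.read_state();R=np.array(s['tcp_rot'])
    print('t',round(s['time_s'],2),'p',np.round(s['position'],4),'yawy',np.degrees(np.arctan2(R[1,1],R[0,1])).round(2),'F',np.round(s['force'],1),'M',np.round(s['moment'],2),'op',round(s['opening']*87,1),'g',np.round(s['grasp_force'],1),'j',np.round(s['joint_positions'],0))
E
python3 -c "
from h import *
st();goal([.56,-.11,.36],0)"
```

```text
t 1.87 p [0.326  0.3362 0.3605] yawy 24.58 F [ 2.1 -0.8  0.1] M [-0.04 -0.01 -0.02] op 41.5 g 0.0 j [32. 10. 94. -0. 76.  8.]
goal [-5.031e-01  2.720e-02  4.000e-04] [ 0.16 -0.05 24.58]
```

To row units: -0.32 m / 0.5 = -0.64, -0.16 m / 0.5 = -0.32, 24 degrees / 360 = 0.0667.

Call:
{"name": "play_rows", "arguments": {"motion": [[[-0.08,0.004,0,0,0,0.0083],[-0.16,0.008,0,0,0,0.0167],[-0.24,0.012,0,0,0,0.025],[-0.32,0.016,0,0,0,0.0333],[-0.4,0.02,0,0,0,0.0417],[-0.48,0.024,0,0,0,0.05],[-0.56,0.03,0,0,0,0.0583],[-0.64,0.036,0,0,0,0.0667]]]}}

```text
time_s: 2.53
position: [0.4766, 0.0528, 0.3595]
tcp_rot: [[-0.011, 1.0, 0.001], [1.0, 0.011, 0.0], [0.0, 0.001, -1.0]]
force: [0.1, 0.4, 0.3]
opening: 0.343
grasp_force: 0.0
```

To row units: -0.155 m / 0.5 = -0.31, -0.14 m / 0.5 = -0.28.

Call:
{"name": "play_rows", "arguments": {"motion": [[[-0.03,0.07,0,0,0,0],[-0.06,0.08,0,0,0,0],[-0.12,0.11,0,0,0,0],[-0.18,0.13,0,0,0,0],[-0.24,0.15,0,0,0,0],[-0.28,0.16,0,0,0,0],[-0.31,0.17,0,0,0,0],[-0.31,0.17,0,0,0,0]]]}}

```text
time_s: 3.2
position: [0.5643, -0.1019, 0.3589]
tcp_rot: [[-0.011, 1.0, 0.001], [1.0, 0.011, -0.001], [-0.001, 0.001, -1.0]]
force: [0.5, 0.3, -0.9]
opening: 0.347
grasp_force: 0.0
```

```bash
python3 - <<'E'
from h import *
st();p=snap('wrist','w1.png');print((-p['R'].T@p['t']).round(3))
for n in('vise','jaw_pad','cam_lever','lever_knob','bottle','cap','cap_grip'):
    for r in finder.recognise('wrist',n)[:2]: print(n,round(r['confidence'],2),np.round(r['at'],3),proj(p,r['at']))
E
```

```text
t 3.2 p [ 0.5643 -0.1019  0.3589] yawy 0.64 F [ 0.5  0.3 -0.9] M [-0.1   0.01 -0.07] op 30.2 g 0.0 j [-21.  20.  81.  -0.  80. -22.]
[ 0.562 -0.025  0.504]
vise 0.7 [ 0.613 -0.083  0.019] [356.1 148.1]
vise 0.24 [ 0.612 -0.08   0.078] [360.  150.7]
jaw_pad 0.67 [ 0.61  -0.08   0.078] [358.4 150.6]
cam_lever 0.9 [ 0.62  -0.149  0.051] [361.3 195.3]
lever_knob 0.76 [ 0.621 -0.152  0.054] [362.  197.6]
bottle 0.95 [0.616 0.088 0.068] [368.2  11.5]
bottle 0.82 [ 0.598 -0.034  0.109] [352.7 116.3]
cap 0.87 [ 0.617 -0.045  0.155] [373.4 127.6]
cap_grip 0.62 [ 0.617 -0.043  0.16 ] [373.9 126. ]
```

View pics/w1.png

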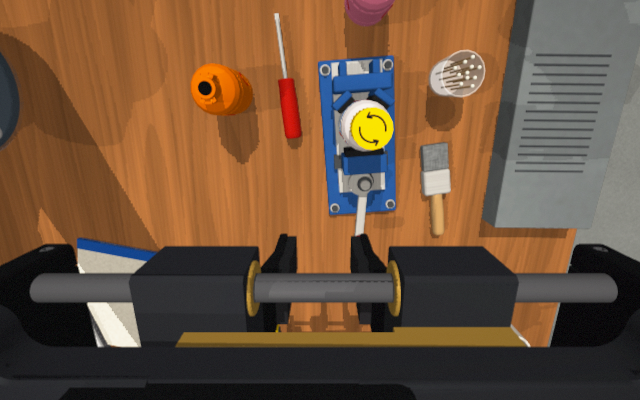

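The wrist picture shows the white bottle with its yellow cap at (373,128), the cam pin at (364,184), and the lever arm running down to about (360,235) behind the finger. Next I'll measure the pivot, knob and vise axis.

```bash
python3 - <<'E'
from h import *
from scipy.optimize import least_squares
pw=snap('wrist');pt=snap('top');ps=snap('scene')
print('pin',ray(pw,(364,184),.066),'corners',[ray(pw,c,.01) for c in((319,62),(394,56),(330,215),(395,211))])
def blob(p,lo,hi,win):
    h=cv2.cvtColor(p['frame'],cv2.COLOR_RGB2HSV);m=cv2.inRange(h,np.array(lo),np.array(hi))
    k=np.zeros_like(m);k[win[1]:win[3],win[0]:win[2]]=1;v,u=np.nonzero(m*k);print(len(u),u.min(),u.max(),v.min(),v.max());return u.mean(),v.mean()
red=((0,150,60),(8,255,255))
kt=blob(pt,*red,(380,175,410,205));ks=blob(ps,*red,(232,190,255,212))
print(kt,ks,'knob top',ray(pt,kt,.085),'scene',ray(ps,ks,.073))
yel=((22,120,90),(34,255,255))
ct=blob(pt,*yel,(322,168,360,204));cw=blob(pw,*yel,(335,95,405,165));cs=blob(ps,*yel,(278,172,305,197))
print('cap',ray(pt,ct,.155),ray(pw,cw,.154),ray(ps,cs,.143), cw)
for a in(0,90,180,270):
  c=[.617+.0225*np.cos(np.radians(a)),-.044+.0225*np.sin(np.radians(a)),.157];print(proj(pw,c))
for c in('top','scene'):
    for n in('cam_pivot','lever_knob'):
        print(c,n,[(round(r['confidence'],2),np.round(r['at'],3)) for r in finder.recognise(c,n)[:2]])
E
```

```text
pin [ 0.6205 -0.1237  0.066 ] corners [array([0.5538, 0.0427, 0.01  ]), array([0.6614, 0.0523, 0.01  ]), array([ 0.5747, -0.1901,  0.01  ]), array([ 0.6814, -0.1815,  0.01  ])]
9 392 394 188 192
63 239 245 195 206
(np.float64(393.3333333333333), np.float64(190.22222222222223)) (np.float64(242.20634920634922), np.float64(200.0)) knob top [ 0.6187 -0.2077  0.085 ] scene [ 0.6188 -0.2208  0.073 ]
50 333 348 178 192
1385 351 394 112 154
187 285 298 180 195
cap [ 0.6174 -0.0439  0.155 ] [ 0.615  -0.0458  0.154 ] [ 0.6184 -0.045   0.143 ] (np.float64(372.6837545126354), np.float64(132.71046931407943))
[395.9 131.6]
[376.3 109.5]
[354.1 130.9]
[373.8 152.2]
top cam_pivot [(0.59, array([ 0.608, -0.001,  0.021]))]
top lever_knob [(0.58, array([ 0.426, -0.428,  0.029]))]
scene cam_pivot [(0.77, array([ 0.647, -0.079,  0.031]))]
scene lever_knob [(0.73, array([0.595, 0.511, 0.034])), (0.49, array([ 0.626, -0.19 ,  0.053]))]
```

To row units: 0.16 m / 0.5 = 0.32, 0.055 m / 0.5 = 0.11, 2.6 degrees / 360 = 0.0072.

Call:
{"name": "play_rows", "arguments": {"motion": [[[-0.04,0.02,0.06,0,0,0],[-0.09,0.04,0.11,0,0,0.0028],[-0.14,0.064,0.16,0,0,0.0056],[-0.18,0.084,0.21,0,0,0.0072],[-0.21,0.1,0.26,0,0,0.0072],[-0.222,0.107,0.3,0,0,0.0072],[-0.222,0.107,0.32,0,0,0.0072],[-0.222,0.107,0.32,0,0,0.0072]]], "fingers": 0.05}}

```text
time_s: 4.62
position: [0.6167, -0.2086, 0.196]
tcp_rot: [[0.032, 0.999, -0.006], [0.999, -0.032, 0.003], [0.003, -0.006, -1.0]]
force: [-0.5, -1.1, -0.5]
opening: 0.576
grasp_force: 0.0
```

```bash
python3 - <<'E'
from h import *
st();p=snap('wrist','w2.png');q=snap('scene','s2.png');
im=cv2.imread('pics/s2.png')[170:250,210:330];cv2.imwrite('pics/s2.png',cv2.resize(im,None,fx=5,fy=5,interpolation=2))
w=cv2.imread('pics/w2.png');s=cv2.imread('pics/s2.png');cv2.imwrite('pics/m2.png',np.vstack([cv2.resize(w,(600,375))[:, :],s[:225]*1]) if 0 else cv2.resize(np.hstack([w,s]),(800,258)) if 0 else w)
goal([.619,-.212,.086],-2)
print(proj(p,(.619,-.212,.093)),proj(q,(.619,-.212,.073)))
E
```

```text
t 4.62 p [ 0.6167 -0.2086  0.196 ] yawy -1.83 F [-0.5 -1.1 -0.5] M [-0.1   0.06  0.  ] op 50.1 g 0.0 j [-29.  35.  80.   0.  65. -27.]
goal [-0.0033  0.0008  0.1136] [-0.01 -0.02  0.24]
[328.1 209.9] [244.7 200.3]
```

View pics/s2.png

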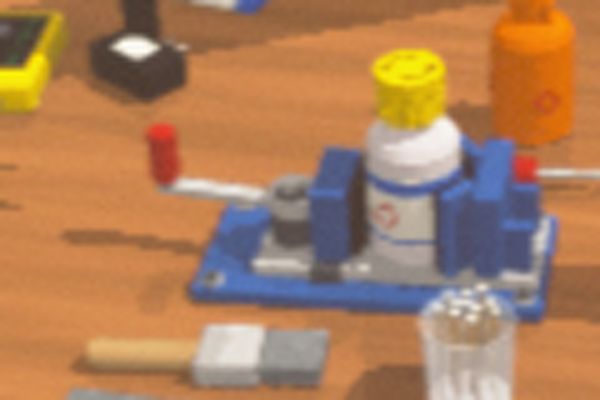

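View pics/w2.png

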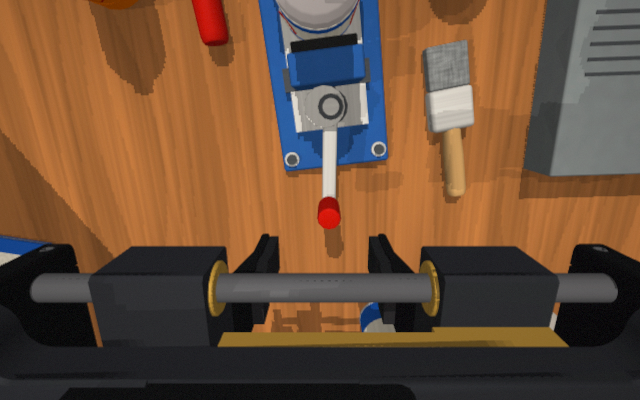

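The wrist picture shows the knob's top face at about (329,217) and the pin at (331,105). In the scene crop the knob lies at the left end of the lever.

```bash
python3 - <<'E'
from h import *
p=snap('wrist');k=ray(p,(329,217),.093);c=ray(p,(331,105),.066);d=k-c
print(k,c,np.linalg.norm(d[:2]),np.degrees(np.arctan2(d[1],d[0])))
print([ray(p,u,.01) for u in((258,5),(285,170),(388,158))])
goal([*k[:2],.088],np.degrees(np.arctan2(d[1],d[0]))+90)
E
```

```text
[ 0.6219 -0.2198  0.093 ] [ 0.6264 -0.1295  0.066 ] 0.09041205671811696 -92.85291131078634
[array([ 0.5618, -0.0377,  0.01  ]), array([ 0.5768, -0.1941,  0.01  ]), array([ 0.6868, -0.1846,  0.01  ])]
goal [-0.0109  0.0032  0.1126] [0.1  0.04 1.11]
```

To row units: 0.11 m / 0.5 = 0.22, 0.04 m / 0.5 = 0.08, 1 degrees / 360 = 0.0028.

Call:
{"name": "play_rows", "arguments": {"motion": [[[-0.018,0.004,0.04,0,0,0.0028],[-0.018,0.004,0.08,0,0,0.0028],[-0.018,0.004,0.12,0,0,0.0028],[-0.018,0.004,0.16,0,0,0.0028],[-0.018,0.004,0.2,0,0,0.0028],[-0.018,0.004,0.216,0,0,0.0028],[-0.018,0.004,0.22,0,0,0.0028],[-0.018,0.004,0.22,0,0,0.0028]]]}}

```text
time_s: 5.43
position: [0.6207, -0.2181, 0.0903]
tcp_rot: [[0.048, 0.999, 0.001], [0.999, -0.048, -0.001], [-0.001, 0.001, -1.0]]
force: [0.4, 0.4, 0.1]
opening: 0.576
grasp_force: 0.0
```

Call:
{"name": "play_rows", "arguments": {"motion": [[[0,0,0,0,0,0],[0,0,0,0,0,0],[0,0,0,0,0,0],[0,0,0,0,0,0],[0,0,0,0,0,0],[0,0,0,0,0,0]]], "fingers": 0.025}}

```text
time_s: 5.93
position: [0.6203, -0.2184, 0.0896]
tcp_rot: [[0.049, 0.999, 0.0], [0.999, -0.049, -0.0], [-0.0, 0.0, -1.0]]
force: [0.1, 0.3, 0.7]
opening: 0.303
grasp_force: 0.0
```

```bash
python3 -c "
from h import *
st();p=snap('wrist');s=bot.read_state()['position']
R=np.array(bot.read_state()['tcp_rot'])
# arc rows about pivot (0.6255,-0.128)
P=np.array([.6255,-.128]);r=np.array(s[:2])-P;print(np.linalg.norm(r),np.degrees(np.arctan2(r[1],r[0])))
for a in range(7,92,7):
    t=np.radians(-a);n=P+np.array([[np.cos(t),-np.sin(t)],[np.sin(t),np.cos(t)]])@r
    print(a,(R.T@np.array([*(n-s[:2]),0])).round(4)[:2])
"
```

```text
t 5.93 p [ 0.6203 -0.2184  0.0896] yawy -2.78 F [0.1 0.3 0.7] M [-0.05  0.05  0.06] op 26.4 g 0.0 j [-29.  43.  84.   0.  53. -26.]
0.09048186256462246 -93.37976367349987
7 [ 0.0008 -0.011 ]
14 [ 0.0029 -0.0219]
21 [ 0.0063 -0.0324]
28 [ 0.011  -0.0424]
35 [ 0.0169 -0.0517]
42 [ 0.0239 -0.0603]
49 [ 0.0318 -0.068 ]
56 [ 0.0407 -0.0746]
63 [ 0.0502 -0.0801]
70 [ 0.0604 -0.0844]
77 [ 0.071  -0.0874]
84 [ 0.082  -0.0891]
91 [ 0.093  -0.0895]
```

To row units: -0.0603 m / 0.5 = -0.1206, -0.0517 m / 0.5 = -0.1034, 42 degrees / 360 = 0.1167.

Call:
{"name": "play_rows", "arguments": {"motion": [[[0.0006,-0.012,0,0,0,0.0111],[0.0016,-0.022,0,0,0,0.0194],[0.0036,-0.033,0,0,0,0.0292],[0.0058,-0.0438,0,0,0,0.0389],[0.0126,-0.0648,0,0,0,0.0583],[0.022,-0.0848,0,0,0,0.0778],[0.0338,-0.1034,0,0,0,0.0972],[0.0478,-0.1206,0,0,0,0.1167]]]}}

```text
time_s: 6.65
position: [0.5623, -0.1934, 0.0897]
tcp_rot: [[0.709, 0.705, 0.004], [0.706, -0.709, -0.004], [0.0, 0.005, -1.0]]
force: [1.5, -3.2, -1.5]
opening: 0.291
grasp_force: 1.8
```

```bash
python3 -c "
from h import *
st();p=snap('wrist','w3.png');s=bot.read_state()['position']
R=np.array(bot.read_state()['tcp_rot'])
P=np.array([.6255,-.128]);r=np.array(s[:2])-P;print(np.linalg.norm(r),np.degrees(np.arctan2(r[1],r[0])))
for a in range(7,64,7):
    t=np.radians(-a);n=P+np.array([[np.cos(t),-np.sin(t)],[np.sin(t),np.cos(t)]])@r
    print(a,(R.T@np.array([*(n-s[:2]),0])).round(4)[:2])
"
```

```text
t 6.65 p [ 0.5623 -0.1934  0.0897] yawy -45.13 F [ 1.5 -3.2 -1.5] M [-0.64 -0.17 -0.06] op 25.3 g 1.8 j [-30.  39.  93.  -0.  47.  15.]
0.09105123592621572 -136.18701317864156
7 [ 0.0008 -0.0111]
14 [ 0.003 -0.022]
21 [ 0.0065 -0.0325]
28 [ 0.0113 -0.0426]
35 [ 0.0172 -0.052 ]
42 [ 0.0243 -0.0606]
49 [ 0.0323 -0.0682]
56 [ 0.0413 -0.0749]
63 [ 0.0509 -0.0804]
```

View pics/w3.png

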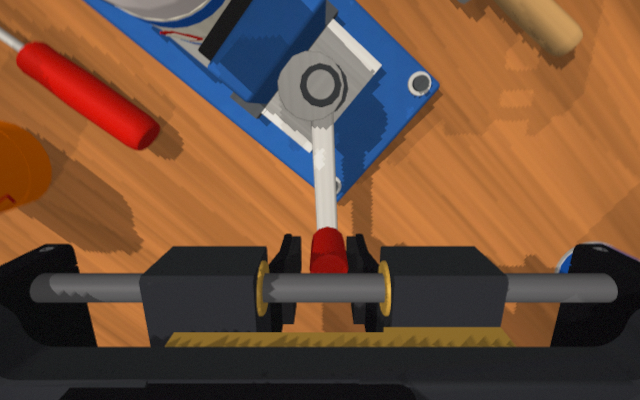

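The knob at (328,252) sits between the fingers and the lever is about halfway. I'll continue to the stop.

To row units: -0.052 m / 0.5 = -0.104, -0.0426 m / 0.5 = -0.0852, 35 degrees / 360 = 0.0972.

Call:
{"name": "play_rows", "arguments": {"motion": [[[0.001,-0.014,0,0,0,0.0125],[0.006,-0.044,0,0,0,0.0306],[0.009,-0.054,0,0,0,0.0472],[0.013,-0.065,0,0,0,0.0583],[0.0226,-0.0852,0,0,0,0.0778],[0.0344,-0.104,0,0,0,0.0972],[0.0344,-0.104,0,0,0,0.0972]]]}}

```text
time_s: 7.28
position: [0.5366, -0.1421, 0.0896]
tcp_rot: [[0.984, 0.179, 0.001], [0.179, -0.984, -0.0], [0.001, 0.001, -1.0]]
force: [-0.1, 0.3, 0.0]
opening: 0.291
grasp_force: 0.0
```

```bash
python3 -c "
from h import *
st();s=bot.read_state()['position']
R=np.array(bot.read_state()['tcp_rot'])
P=np.array([.6255,-.128]);r=np.array(s[:2])-P;print(np.linalg.norm(r),np.degrees(np.arctan2(r[1],r[0])))
for a in range(3,19,3):
    t=np.radians(-a);n=P+np.array([[np.cos(t),-np.sin(t)],[np.sin(t),np.cos(t)]])@r
    print(a,(R.T@np.array([*(n-s[:2]),0])).round(4)[:2])
"
```

```text
t 7.28 p [ 0.5366 -0.1421  0.0896] yawy -79.71 F [-0.1  0.3  0. ] M [-0.03  0.17  0.03] op 25.3 g 0.0 j [-26.  37.  99.   0.  43.  53.]
0.08998813980606718 -170.97461583031867
3 [ 0.0002 -0.0047]
6 [ 0.0007 -0.0094]
9 [ 0.0014 -0.014 ]
12 [ 0.0024 -0.0187]
15 [ 0.0036 -0.0232]
18 [ 0.005  -0.0277]
```

To row units: -0.0095 m / 0.5 = -0.019, 0.0002 m / 0.5 = 0.0004, 6 degrees / 360 = 0.0167.

Call:
{"name": "play_rows", "arguments": {"motion": [[[0.0004,-0.007,0,0,0,0.0083],[0.001,-0.014,0,0,0,0.0139],[0.0016,-0.019,0,0,0,0.0167],[0.0016,-0.019,0,0,0,0.0167]]]}}

```text
time_s: 7.62
position: [0.536, -0.1339, 0.0895]
tcp_rot: [[0.997, 0.077, 0.001], [0.077, -0.997, -0.001], [0.001, 0.001, -1.0]]
force: [-0.5, -2.8, 1.2]
opening: 0.289
grasp_force: 1.7
```

To row units: -0.004 m / 0.5 = -0.008, -0.003 m / 0.5 = -0.006, 3 degrees / 360 = 0.0083.

Call:
{"name": "play_rows", "arguments": {"motion": [[[0.0004,-0.006,0,0,0,0.0056],[0.0006,-0.008,0,0,0,0.0083],[0.0006,-0.008,0,0,0,0.0083]]]}}

```text
time_s: 7.87
position: [0.5363, -0.132, 0.0895]
tcp_rot: [[1.0, 0.026, 0.002], [0.026, -1.0, -0.005], [0.002, 0.005, -1.0]]
force: [-1.6, -9.6, -0.2]
opening: 0.29
grasp_force: 4.9
```

To row units: -0.002 m / 0.5 = -0.004, -0.001 m / 0.5 = -0.002.

Call:
{"name": "play_rows", "arguments": {"motion": [[[0,-0.002,0,0,0,0],[0,-0.004,0,0,0,0],[0,-0.004,0,0,0,0]]]}}

```text
time_s: 8.12
position: [0.5363, -0.1318, 0.0895]
tcp_rot: [[1.0, 0.027, 0.002], [0.027, -1.0, -0.007], [0.002, 0.007, -1.0]]
force: [-2.3, -15.9, -0.7]
opening: 0.289
grasp_force: 7.6
```

The lever is at its stop: 16 N with no further motion, and the position matches the expected shut pose. I'll back off, lift, and look at the cap.

To row units: -0.175 m / 0.5 = -0.35, -0.09 m / 0.5 = -0.18.

Call:
{"name": "play_rows", "arguments": {"motion": [[[0,0.008,0,0,0,0],[0,0.011,0,0,0,0],[0,0.011,-0.04,0,0,0],[0,0.011,-0.11,0,0,0],[0,0.011,-0.18,0,0,0],[0.01,-0.02,-0.25,0,0,0],[0.024,-0.07,-0.3,0,0,0],[0.04,-0.12,-0.35,0,0,0]]]}}

```text
time_s: 8.78
position: [0.5536, -0.0655, 0.2659]
tcp_rot: [[1.0, 0.022, -0.0], [0.022, -1.0, 0.002], [-0.0, -0.002, -1.0]]
force: [0.3, -0.5, -0.4]
opening: 0.29
grasp_force: 0.0
```

To row units: -0.04 m / 0.5 = -0.08, 0.002 m / 0.5 = 0.004.

Call:
{"name": "play_rows", "arguments": {"motion": [[[0.004,-0.03,-0.04,0,0,0],[0.008,-0.06,-0.08,0,0,0],[0.008,-0.06,-0.08,0,0,0],[0.008,-0.06,-0.08,0,0,0],[0.008,-0.06,-0.08,0,0,0]]], "fingers": 0.075}}

```text
time_s: 9.2
position: [0.5563, -0.0364, 0.303]
tcp_rot: [[1.0, 0.023, -0.003], [0.023, -1.0, 0.001], [-0.003, -0.001, -1.0]]
force: [0.2, 0.3, -0.6]
opening: 0.578
grasp_force: 0.0
```

```bash
python3 - <<'E'
from h import *
st();p=snap('wrist','w4.png');t=snap('top');s=snap('scene')
for n,c in(('wrist',p),('top',t),('scene',s)):
    for o in('cap','cap_grip'):
        r=[x for x in finder.recognise(n,o) if abs(x['at'][0]-.617)<.03 and abs(x['at'][1]+.043)<.03]
        print(n,o,[(round(x['confidence'],2),np.round(x['at'],3)) for x in r])
h=cv2.cvtColor(p['frame'],cv2.COLOR_RGB2HSV);m=cv2.inRange(h,np.array((20,110,60)),np.array((35,255,255)))
n,l,stt,ce=cv2.connectedComponentsWithStats(cv2.morphologyEx(m,cv2.MORPH_CLOSE,np.ones((9,9))))
i=1+np.argmax(stt[1:,4]);print(stt[i],ce[i])
E
```

```text
t 9.2 p [ 0.5563 -0.0364  0.303 ] yawy -88.71 F [ 0.2  0.3 -0.6] M [-0.08  0.16 -0.01] op 50.3 g 0.0 j [-15.  21.  87.   0.  72.  73.]
wrist cap [(0.67, array([ 0.617, -0.043,  0.159]))]
wrist cap_grip [(0.86, array([ 0.616, -0.045,  0.158]))]
top cap []
top cap_grip []
scene cap [(0.53, array([ 0.631, -0.041,  0.154]))]
scene cap_grip [(0.63, array([ 0.628, -0.04 ,  0.146]))]
[ 219  327  350   20 5519] [404.9556079  338.13824968]
```

View pics/w4.png

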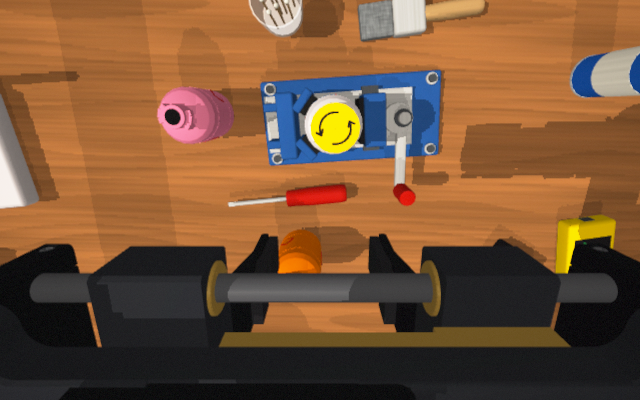

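The picture shows the lever shut, with its arm running from (402,118) to the knob at (404,196), square to the vise. The cap's disc is at about (334,125).

```bash
python3 - <<'E'
from h import *
p=snap('wrist')
h=cv2.cvtColor(p['frame'],cv2.COLOR_RGB2HSV);m=cv2.inRange(h,np.array((22,120,80)),np.array((35,255,255)))
m[:85]=0;m[165:]=0;m[:,:290]=0;m[:,375:]=0
v,u=np.nonzero(m);hull=cv2.convexHull(np.c_[u,v].astype(np.float32))[:,0]
# simulate visible hull of cap upper part (z .145-.157 + skirt) at candidate centre
from scipy.optimize import least_squares
def model(c,dz=0):
    a=np.radians(np.arange(0,360,4));q=[proj(p,(c[0]+r*np.cos(t),c[1]+r*np.sin(t),z+dz)) for t in a for r,z in((.0225,.157),(.0225,.145),(.0215,.123))]
    H=cv2.convexHull(np.float32(q)); M=np.zeros((400,640),np.uint8);cv2.fillConvexPoly(M,np.int32(np.round(H)),1);return H[:,0]
def top(c): 
    a=np.radians(np.arange(0,360,4));return cv2.convexHull(np.float32([proj(p,(c[0]+.0225*np.cos(t),c[1]+.0225*np.sin(t),.157)) for t in a]))[:,0]
print('obs box',hull.min(0),hull.max(0));c=ray(p,(334,125),.157)[:2];print(c)
for f in(model,top): H=f(c);print(f.__name__,H.min(0),H.max(0))
print(ray(p,(404,194),.093),ray(p,(402,117),.066))
goal([*c,.17],-89)
E
```

```text
obs box [310. 104.] [359. 153.]
[ 0.6191 -0.0457]
model [309.   98.7] [359.1 150.2]
top [309.   98.7] [359.1 150.2]
[ 0.5394 -0.1317  0.093 ] [ 0.6253 -0.128   0.066 ]
goal [0.0616 0.0101 0.1339] [-0.01  0.02  0.2 ]
```

Call:
{"name": "play_rows", "arguments": {"motion": [[[0.06,0.01,0.02,0,0,0],[0.11,0.019,0.06,0,0,0],[0.121,0.019,0.1,0,0,0],[0.121,0.019,0.14,0,0,0],[0.121,0.019,0.18,0,0,0],[0.121,0.019,0.2,0,0,0],[0.121,0.019,0.2,0,0,0],[0.121,0.019,0.2,0,0,0]]], "fingers": 0.087}}

```text
time_s: 10.37
position: [0.6181, -0.0449, 0.2042]
tcp_rot: [[1.0, 0.021, -0.001], [0.021, -1.0, 0.0], [-0.001, -0.0, -1.0]]
force: [-0.5, 0.5, 0.5]
opening: 1.001
grasp_force: 0.0
```

```bash
python3 - <<'E'
from h import *
st();goal([.617,-.0445,.149],-89)
p=snap('scene');im=p['frame'][150:230,240:340,::-1];cv2.imwrite('pics/s5.png',cv2.resize(im,None,fx=6,fy=6,interpolation=2))
E
```

```text
t 10.37 p [ 0.6181 -0.0449  0.2042] yawy -88.78 F [-0.5  0.5  0.5] M [-0.04  0.17 -0.02] op 87.0 g 0.0 j [-14.  32.  85.  -0.  63.  74.]
goal [-0.0011 -0.0004  0.0552] [-0.01  0.03  0.22]
```

View pics/s5.png

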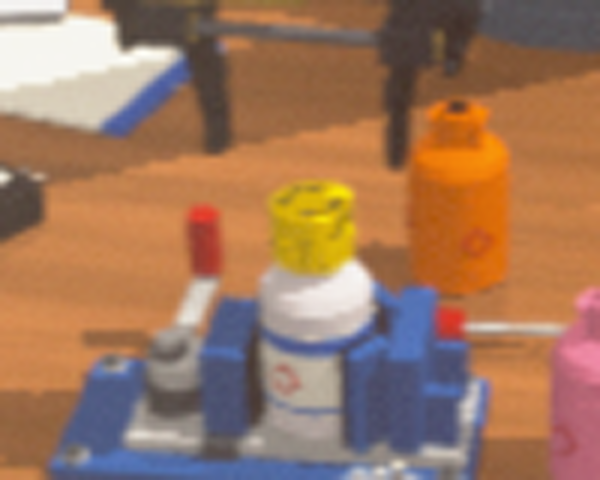

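The fingers, with tips near (215,150) and (397,160), straddle the cap at (312,225). The bottle is clamped and the lever is shut. Next I descend and close.

To row units: 0.0545 m / 0.5 = 0.109, 0.05 m / 0.5 = 0.1.

Call:
{"name": "play_rows", "arguments": {"motion": [[[-0.002,-0.001,0.03,0,0,0],[-0.002,-0.001,0.07,0,0,0],[-0.002,-0.001,0.1,0,0,0],[-0.002,-0.001,0.109,0,0,0],[-0.002,-0.001,0.109,0,0,0]]]}}

```text
time_s: 10.83
position: [0.6171, -0.0444, 0.1499]
tcp_rot: [[1.0, 0.021, -0.0], [0.021, -1.0, 0.0], [-0.0, -0.0, -1.0]]
force: [-0.2, 0.0, -0.6]
opening: 0.998
grasp_force: 0.0
```

Call:
{"name": "play_rows", "arguments": {"motion": [[[0,0,0,0,0,0],[0,0,0,0,0,0],[0,0,0,0,0,0],[0,0,0,0,0,0],[0,0,0,0,0,0],[0,0,0,0,0,0],[0,0,0,0,0,0],[0,0,0,0,0,0]]], "fingers": 0.03}}

```text
time_s: 11.5
position: [0.6171, -0.0444, 0.1499]
tcp_rot: [[1.0, 0.021, 0.0], [0.021, -1.0, -0.0], [0.0, 0.0, -1.0]]
force: [0.1, 0.9, 1.2]
opening: 0.506
grasp_force: 30.0
```

```bash
python3 -c "
from h import *
st()"
```

```text
t 11.5 p [ 0.6171 -0.0444  0.1499] yawy -88.78 F [0.1 0.9 1.2] M [-0.05  0.2  -0.  ] op 44.0 g 30.0 j [-14.  36.  88.  -0.  56.  74.]
```

To row units: 0.0055 m / 0.5 = 0.011, 0.004 m / 0.5 = 0.008.

Call:
{"name": "play_rows", "arguments": {"motion": [[[0,0,0.004,0,0,0],[0,0,0.008,0,0,0],[0,0,0.011,0,0,0],[0,0,0.011,0,0,0],[0,0,0.011,0,0,0]]]}}

```text
time_s: 11.92
position: [0.6173, -0.0444, 0.1457]
tcp_rot: [[1.0, 0.021, 0.001], [0.021, -1.0, -0.0], [0.001, 0.0, -1.0]]
force: [-2.6, 0.2, 8.6]
opening: 0.506
grasp_force: 30.0
```

To row units: 0.0016 m / 0.5 = 0.0032, 0.001 m / 0.5 = 0.002.

Call:
{"name": "play_rows", "arguments": {"motion": [[[0,0,0.002,0,0,0],[0,0,0.0032,0,0,0],[0,0,0.0032,0,0,0],[0,0,0.0032,0,0,0]]]}}

```text
time_s: 12.25
position: [0.6173, -0.0444, 0.1445]
tcp_rot: [[1.0, 0.021, 0.001], [0.021, -1.0, -0.0], [0.001, 0.0, -1.0]]
force: [-3.1, 0.4, 11.3]
opening: 0.502
grasp_force: 30.0
```

```bash
python3 -c "
from h import *
st()"
```

```text
t 12.25 p [ 0.6173 -0.0444  0.1445] yawy -88.77 F [-3.1  0.4 11.3] M [0.05 0.68 0.01] op 43.6 g 30.0 j [-14.  36.  88.  -0.  56.  74.]
```

To row units: -30 degrees / 360 = -0.0833.

Call:
{"name": "play_rows", "arguments": {"motion": [[[0,0,0,0,0,-0.0083],[0,0,0,0,0,-0.0194],[0,0,0,0,0,-0.0333],[0,0,0,0,0,-0.0472],[0,0,0,0,0,-0.0611],[0,0,0,0,0,-0.0722],[0,0,0,0,0,-0.0806],[0,0,0,0,0,-0.0833]]]}}

```text
time_s: 12.92
position: [0.6184, -0.0442, 0.1448]
tcp_rot: [[0.854, 0.52, 0.004], [0.52, -0.854, -0.0], [0.003, 0.002, -1.0]]
force: [-0.9, 3.0, 9.2]
opening: 0.504
grasp_force: 30.0
```

```bash
python3 -c "
from h import *
st()"
```

```text
t 12.92 p [ 0.6184 -0.0442  0.1448] yawy -58.68 F [-0.9  3.   9.2] M [ 0.18  0.37 -0.02] op 43.9 g 30.0 j [-14.  36.  88.   0.  56.  44.]
```

To row units: 0.0004 m / 0.5 = 0.0008, -30 degrees / 360 = -0.0833.

Call:
{"name": "play_rows", "arguments": {"motion": [[[0,0,0.0008,0,0,-0.0083],[0,0,0.0008,0,0,-0.0194],[0,0,0.0008,0,0,-0.0333],[0,0,0.0008,0,0,-0.0472],[0,0,0.0008,0,0,-0.0611],[0,0,0.0008,0,0,-0.0722],[0,0,0.0008,0,0,-0.0806],[0,0,0.0008,0,0,-0.0833]]]}}

```text
time_s: 13.58
position: [0.6181, -0.0441, 0.1445]
tcp_rot: [[0.48, 0.877, 0.003], [0.877, -0.48, 0.0], [0.002, 0.003, -1.0]]
force: [-0.7, 1.6, 11.6]
opening: 0.506
grasp_force: 30.0
```

To row units: -26 degrees / 360 = -0.0722.

Call:
{"name": "play_rows", "arguments": {"motion": [[[0,0,0,0,0,-0.0083],[0,0,0,0,0,-0.0194],[0,0,0,0,0,-0.0333],[0,0,0,0,0,-0.0472],[0,0,0,0,0,-0.0583],[0,0,0,0,0,-0.0667],[0,0,0,0,0,-0.0722],[0,0,0,0,0,-0.0722]]]}}

```text
time_s: 14.25
position: [0.6178, -0.044, 0.1444]
tcp_rot: [[0.047, 0.999, 0.002], [0.999, -0.047, 0.0], [0.0, 0.002, -1.0]]
force: [-2.3, 2.0, 10.7]
opening: 0.504
grasp_force: 30.0
```

```bash
python3 - <<'E'
from h import *
st();p=snap('scene');im=p['frame'][150:230,240:340,::-1];cv2.imwrite('pics/s6.png',cv2.resize(im,None,fx=6,fy=6,interpolation=2))
E
```

```text
t 14.25 p [ 0.6178 -0.044   0.1444] yawy -2.71 F [-2.3  2.  10.7] M [ 0.2   0.42 -0.04] op 43.9 g 30.0 j [-14.  36.  88.   0.  56. -12.]
```

View pics/s6.png

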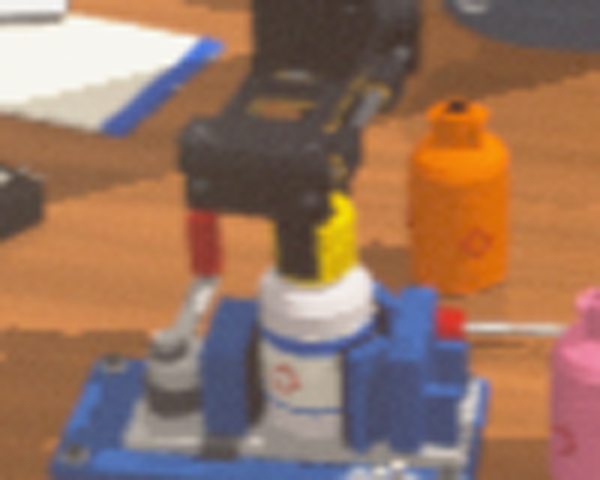

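The cap is turned 86° while pressed. The label mark is still at (285,380), so the bottle did not turn. I'll lift slowly and watch the force.

To row units: -0.012 m / 0.5 = -0.024, -0.009 m / 0.5 = -0.018.

Call:
{"name": "play_rows", "arguments": {"motion": [[[0,0,-0.006,0,0,0],[0,0,-0.012,0,0,0],[0,0,-0.018,0,0,0],[0,0,-0.024,0,0,0],[0,0,-0.024,0,0,0]]]}}

```text
time_s: 14.72
position: [0.6172, -0.0444, 0.1544]
tcp_rot: [[0.048, 0.999, 0.0], [0.999, -0.048, -0.0], [-0.0, 0.0, -1.0]]
force: [0.1, 0.3, -1.3]
opening: 0.506
grasp_force: 30.0
```

```bash
python3 -c "
from h import *
st()"
```

```text
t 14.72 p [ 0.6172 -0.0444  0.1544] yawy -2.77 F [ 0.1  0.3 -1.3] M [-0.1   0.06 -0.03] op 44.0 g 30.0 j [-14.  36.  87.  -0.  57. -12.]
```

To row units: -0.061 m / 0.5 = -0.122, -0.053 m / 0.5 = -0.106.

Call:
{"name": "play_rows", "arguments": {"motion": [[[0,0,-0.012,0,0,0],[0,0,-0.026,0,0,0],[0,0,-0.042,0,0,0],[0,0,-0.058,0,0,0],[0,0,-0.074,0,0,0],[0,0,-0.09,0,0,0],[0,0,-0.106,0,0,0],[0,0,-0.122,0,0,0]]]}}

```text
time_s: 15.38
position: [0.6172, -0.0444, 0.2163]
tcp_rot: [[0.048, 0.999, 0.0], [0.999, -0.048, -0.0], [-0.0, 0.0, -1.0]]
force: [0.0, 0.4, -0.7]
opening: 0.508
grasp_force: 30.0
```

To row units: -0.035 m / 0.5 = -0.07, -0.034 m / 0.5 = -0.068.

Call:
{"name": "play_rows", "arguments": {"motion": [[[0,0,-0.016,0,0,0],[0,0,-0.032,0,0,0],[0,0,-0.048,0,0,0],[0,0,-0.06,0,0,0],[0,0,-0.068,0,0,0],[0,0,-0.07,0,0,0],[0,0,-0.07,0,0,0],[0,0,-0.07,0,0,0]]]}}

```text
time_s: 16.05
position: [0.6168, -0.0443, 0.2499]
tcp_rot: [[0.048, 0.999, -0.001], [0.999, -0.048, 0.0], [0.0, -0.001, -1.0]]
force: [0.1, 0.3, 0.2]
opening: 0.504
grasp_force: 30.0
```

```bash
python3 - <<'E'
from h import *
st();p=snap('scene');im=p['frame'][130:230,230:350,::-1];cv2.imwrite('pics/s7.png',cv2.resize(im,None,fx=5,fy=5,interpolation=2))
E
```

```text
t 16.05 p [ 0.6168 -0.0443  0.2499] yawy -2.77 F [0.1 0.3 0.2] M [-0.05  0.06  0.01] op 43.9 g 30.0 j [-14.  29.  82.  -0.  69. -12.]
```

View pics/s7.png

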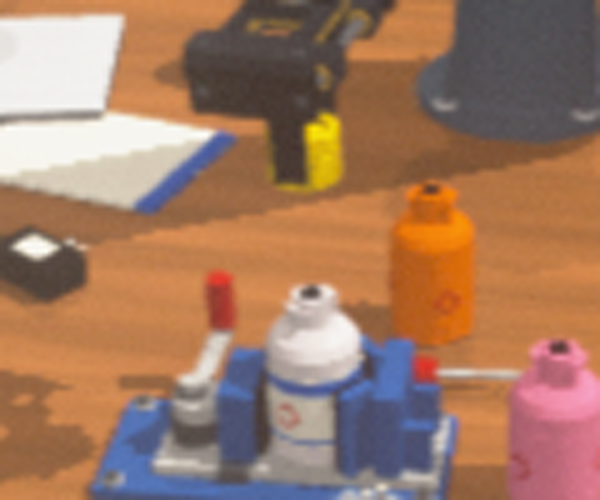

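The cap at (308,155) is in the gripper, straight above the open neck at (312,295). The bottle is upright and clamped, and the lever is shut.

```bash
python3 -c "
from h import *
print(bot.hand_in())"
```

```text
the job is handed in; nothing more can be done
None
```

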